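# Extend the telescopic shelf brush and lift it from its stand

### The arm

A 6-joint arm with a two-finger parallel gripper is mounted at the origin on the work surface. World frame = base frame: x ahead of the robot, y to its left, z up, the work surface at z = 0. Lengths are in m, angles in rad, forces in N, time in s.
With the tool pointing down it reaches from about 0.3 to 0.75 m from the base axis. Payload 8.5 kg.
Tool frame: the origin (TCP) lies midway between the tips of the shut fingers; the grasp point (between the pads) lies 19 mm behind it; z points along the fingers, y is the direction in which the jaws open and shut (so a half turn about z gives the same grasp; the last joint's range is limited). The gripper opens to 88 mm and grips with 3 to 60 N. Pads are 18 mm wide; open, the fingers measure 123 mm over their backs; the gripper's body (75 mm by 187 mm) begins 45 mm behind the grasp point.
Start: joints at [-1.356, 0.381, 1.297, -0, 1.464, -0.215], TCP at [0.229, -0.5, 0.239] pointing down, gripper open.
Joint ranges: [-3.11, 3.11], [-0.89, 2.33], [0.22, 2.48], [-1.42, 4.56], [0.17, 2.85], [-2.88, 2.88]. Speed limits (rad/s): [2.39, 2.39, 3.14, 3.14, 3.14, 3.14].

### API

Orientations are given as [roll, pitch, yaw] about the fixed x, y, z axes, in that order (R = Rz(yaw) Ry(pitch) Rx(roll)).
In Python, from bench import telemetry, cams, bot gives the robot as it stands.
- The arm moves only by the tool servo_tool, never from a script. Its argument "commands" is a list of rows, each a list of 4 numbers: the shift along the tool's x, y, z in mm, then the turn about the tool's z in rad. A call has 1 to 5 rows; each row shifts and turns the commanded pose from where the row before left it, along the tool's axes as they then stand; what a row does not reach is not made up. A row lasts 1/10 s, in which the tool goes at most 50 mm and 8.59 degrees, less where a joint would pass 70% of its speed; a pose out of reach is approached as far as the arm can. A call is refused whole if a number of a shift passes 50 or a number of a turn 0.15, either way. A call with a gripper value outside its range is refused whole. "fingers" is the closure, from -1 (fully open) to 1 (shut), so that 0 is half open, set as the call begins (left out, the last holds). The fingers move at their own pace and stop on an object; "grip_force" is the grip in N (left out, the last holds). Time passes only in rows, so rows that do not move let the fingers close. It gives the time, the measured TCP pose, the force and the opening at its end, in the units of the state.
- telemetry.get_state(): the state, without advancing time (a new reading comes with each control period).
- cams.grab_frame(name): name is "side" or "top"; returns a dict with "color" (480x640x3 uint8, blue, green, red), "mtx" (3x3 intrinsics, pixels), "eye" and "orientation" of the camera in the world. Camera axes: x right, y up, looking along -z (the intrinsics and any distortion apply to the point x, -y, -z); pixel columns grow to the right and rows downward; lengths in m; the calibration is good to about 2 mm. A picture is of the moment at which its call begins. There is no depth.
- bot.sign_off(): hands the job in, once; it reports no verdict.
The state is a dict: "t": time; "q": joint angles; "qd": joint speeds; "joint_torque": joint torques, N m; "eef_pos": TCP position; "ee_rot": TCP orientation; "ft_force": force on the tool from outside, world axes, zero at the start; "ft_torque": the same for the moment, N m; "gripper_width": opening from 0.0 (shut) to 1.0 (fully open).
Only numpy, scipy, OpenCV 4.12 (cv2) and the standard library are available. Lean on these libraries where they do the work, as an engineer would, in place of code of your own. Each camera call takes 0.05 s, during which the arm holds its last target. There are 200 camera calls.

### The job

Get the telescopic dusting brush ready for the top shelves: while it still lies in its stand on the desk, squeeze in the button on the side of its handle, draw the handle straight back past the first stop to the second stop, and let the button spring out again so that the brush is locked at full length. Then lift the brush up out of both forks with the gripper clear of the button, and finish holding it roughly level and well clear above its place in the stand, still locked, touching nothing else. Leave the candlesticks, the books and the plant where they are.

Things in the scene. Friction and masses are not known exactly. Their poses are not given: they have to be found in the camera images.
- stand: Fixed stand: dark wooden board 95 x 260 x 18 mm (x, y, z) with two upright open-topped forks of 8 mm steel rod. Origin: centre of the board's underside, on the desk; y runs along the brush. Narrow fork at y = -95 mm (gap 20 mm, holds the bare tube), wide fork at y = +95 mm (gap 34 mm, holds the handle); prongs end 116 mm above the desk. The brush lies in it with its axis 100 mm up.
- brush: Handle of the loose brush (all about 200 g): grey plastic, 24 mm wide (x), 200 mm long (y), 26 mm high (z), hanging eye at its rear end. Origin: its centre; +y to the rear (draw it that way), -y to the head, z up, +x to the button's side. The wide fork is 70 mm behind the origin at the start, 30 mm in front of it once extended; then the centre of mass is about 75 mm in front of the origin.
- brush_tube (a joint): Extension in m, how far the 12 mm tube with the head is out of the handle: 0 closed, 0.05 first stop, 0.1 second stop (travel ends at 0.1005). With the button out the catch locks at these three (1 mm play); with it in, the tube slides against about 2 N. When the handle is drawn to its +y, the head's 34 mm ferrule meets the narrow fork after 2 to 6 mm and is held; pushing back 6 mm frees it.
- brush_button (a joint): Travel of the button in m: 0 = out (catch engaged), 0.005 = fully in; the catch is free from 0.003. Its spring takes 4 N to start and 8 N fully in, pressed to the handle's -x, e.g. by pinching the handle across its sides with well over 8 N. Let go between stops, it stays about 0.003 in and springs out at the next stop reached.
- button_face (a point): Centre of the outer face of the button, a dark block 16 mm (y) x 14 mm (z) standing 6 mm proud of the handle's +x side, on the axis's height, 70 mm in front of (-y of) the handle's origin. Same axes as the handle.
- brush_head (a point): Centre of the brush's pale wooden back (36 x 125 x 14 mm, dark bristles 32 mm long under it), on the axis, moving with the tube; about 207 mm in front of the handle's origin when closed and 307 mm at the second stop.
- candle_tall: Cream turned candlestick with a pillar candle, 86 mm across the foot, 210 mm high. Origin: centre of its underside. Bystander.
- candle_short: Shorter candlestick of the same kind, 160 mm high. Origin: centre of its underside. Bystander.
- books: Two closed books in a stack, 150 x 215 x 50 mm. Origin: centre of the underside. Bystander.
- plant: White ceramic pot 92 mm across and 90 mm high with leaves. Origin: centre of its underside. Bystander.

How it is judged:
On the way, in this order (a step that is already met when the one before it is completed fails the run):
1. the button is squeezed in while the closed brush lies in its stand (value of joint brush_button above 0.003 m and value of joint brush_tube below 0.03 m and z of each of brush_head, brush in the frame of stand below 0.115 m), for 0.1 s.
2. the brush is locked at its second stop, button out, while it still lies in the stand (value of joint brush_tube above 0.0975 m and value of joint brush_button below 0.0015 m and z of each of brush_head, brush in the frame of stand below 0.115 m), for 0.1 s.
At the end, for the whole second after the job is handed in: The brush is gripped by the fingers and held still, locked at the second stop (extension over 97.5 mm, button out to within 1.5 mm), handle and head both more than 35 mm above their height in the stand, level within about 23 degrees, touching neither the stand nor any bystander (value of joint brush_tube above 0.0975 m and value of joint brush_button below 0.0015 m and contact force between the fingers and brush above 1 N and z of each of brush, brush_head in the frame of stand above 0.135 m and angle between brush's own y axis and vertical between 1.17 and 1.97 rad and contact force between brush and stand below 0.05 N and contact force between brush and books below 0.05 N and contact force between brush and plant below 0.05 N and contact force between brush and candle_tall below 0.05 N and contact force between brush and candle_short below 0.05 N and linear speed of brush below 0.05 m/s); the arm keeps its last pose, push and grip.
It fails at once if the brush is dropped or knocked down to the desk (height (world z) of any of brush, brush_head below 0.06 m).
It fails at once if a candlestick, the books or the plant is moved by more than 20 mm (distance of any of candle_tall, candle_short, books, plant from where it was at the start of the episode above 0.02 m).
It also fails if it takes over 45 s, if anything falls off the work surface, if the arm or the gripper's body presses on something with over 40 N, if the wrist force passes 120 N, or if a joint passes its speed limit or range.

## Working session

There is one attempt and no reset: what is moved stays moved. The work goes in short steps, Python scripts to look and compute and a tool call to move; the robot and the scene stay as the last step left them, time stands still between calls to the robot, and variables do not carry over. Pictures are saved under pics/ and viewed, about 8 in all and at most 12, crops included, and the job is handed in when it is done.

Besides the shell and the picture viewer there is one more tool, called after "Request:" by a JSON object that holds its "name" and its "arguments", one argument or row to a line. servo_tool: Moves the arm, as the interface text tells. Its arguments: {"type":"object","properties":{"commands":{"type":"array","items":{"type":"array","items":{"type":"number"}}},"fingers":{"type":"number"},"grip_force":{"type":"number"}},"required":["commands"]}

```bash
ls; mkdir -p pics; python3 - <<'E'
from bench import telemetry, cams
import cv2
for n in("side","top"):
    f=cams.grab_frame(n); cv2.imwrite(f"pics/{n}0.png",f["color"]); print(n,f["mtx"],f["eye"],f["orientation"],[k for k in f])
print(telemetry.get_state())
E
```

```text
pics
side [[494.23729839   0.         320.14768391]
 [  0.         494.23729839 244.00136091]
 [  0.           0.           1.        ]] [-0.37747283 -0.90333299  0.8941254 ] [ 0.98958344  0.00875892 -0.83405165] ['color', 'mtx', 'eye', 'orientation']
top [[510.10778052   0.         308.19894324]
 [  0.         510.10778052 237.44961331]
 [  0.           0.           1.        ]] [ 0.39095981 -0.04236851  1.58284834] [ 0.08121511 -0.00251022 -1.58443983] ['color', 'mtx', 'eye', 'orientation']
{'t': 0.1, 'q': array([-1.35631594e+00,  3.81139768e-01,  1.29814980e+00, -3.48596087e-07,
        1.46364952e+00, -2.15273837e-01]), 'qd': array([-0.00102305, -0.00324286, -0.00362061, -0.00143308, -0.00021838,
       -0.00024222]), 'joint_torque': array([ 2.98003375e-03, -4.38648319e+01, -2.24914724e+01,  7.14353984e-02,
        3.41621612e-02, -9.77982631e-05]), 'eef_pos': array([ 0.2291106 , -0.49972385,  0.23820541]), 'ee_rot': array([-3.14027722e+00, -2.87280530e-04,  4.29754075e-01]), 'ft_force': array([-0.36636854, -0.03477452, -0.10602441]), 'ft_torque': array([0.0519687 , 0.02202026, 0.02787688]), 'gripper_width': 0.9987203869748406}
```

View pics/side0.png

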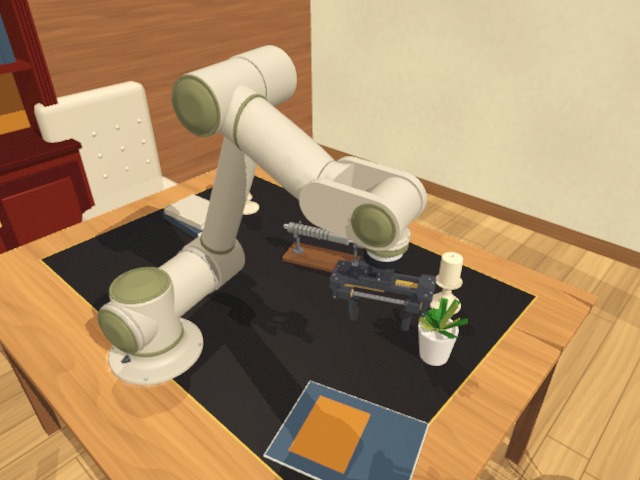

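View pics/top0.png

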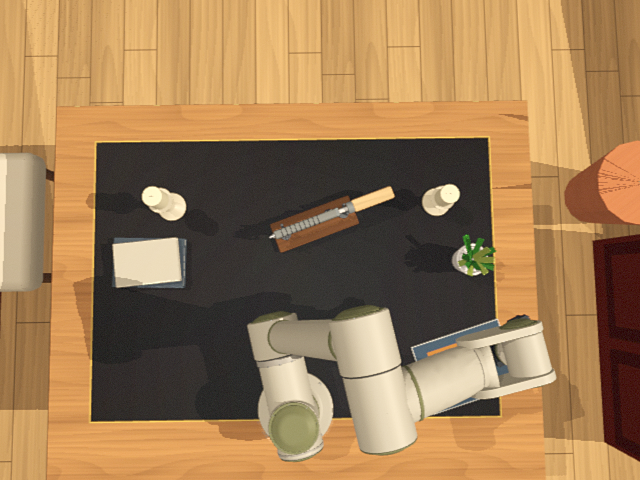

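The side view shows the stand mostly hidden by the gripper. In the top view the stand is centred near (315,222), with the hanging eye near (271,236) and the head tip near (393,192). I'll enlarge it and set up the projection helper.

```bash
cat > h.py <<'E'
import numpy as np, cv2
from scipy.spatial.transform import Rotation as R
from bench import telemetry, cams
def grab(n):
    f=cams.grab_frame(n); f["R"]=R.from_euler("xyz",f["orientation"]).as_matrix(); return f
def ray(f,u,v,z):
    d=f["R"]@(np.array([1,-1,-1])*(np.linalg.inv(f["mtx"])@[u,v,1])); e=np.array(f["eye"])
    return e+d*(z-e[2])/d[2]
def proj(f,p):
    c=f["R"].T@(np.array(p)-f["eye"]); q=f["mtx"]@(c*[1,-1,-1]); return q[:2]/q[2]
def crop(f,u,v,w,h,s,name):
    cv2.imwrite(name,cv2.resize(f["color"][v:v+h,u:u+w],None,fx=s,fy=s,interpolation=cv2.INTER_CUBIC))
E
python3 - <<'E'
from h import *
f=grab("top"); print(proj(f,[0,0,0]),f["R"])
crop(f,255,170,160,100,5,"pics/crop0.png")
print(ray(f,271,236,.1),ray(f,393,192,.1))
hsv=cv2.cvtColor(f["color"],cv2.COLOR_BGR2HSV)
# pale wood head
m=cv2.inRange(hsv,(8,40,150),(30,200,255)); m[:, :335]=0; m[:,410:]=0; m[:170]=0; m[230:]=0
p=cv2.findNonZero(m); print("head",len(p),cv2.minAreaRect(p),[ray(f,*c,.107) for c in cv2.boxPoints(cv2.minAreaRect(p))])
E
```

```text
[294.66760043 408.59285549] [[-0.01364304  0.99661388 -0.08108417]
 [-0.99990378 -0.01339449  0.00360851]
 [ 0.00251021  0.0811256   0.99670073]]
[0.51729309 0.06069347 0.1       ] [ 0.64225406 -0.29878257  0.1       ]
head 541 ((363.5498352050781, 202.30279541015625), (13.891890525817871, 61.9925651550293), 66.61477661132812) [array([ 0.59557665, -0.1192932 ,  0.107     ]), array([ 0.66599981, -0.28723668,  0.107     ]), array([ 0.6280772 , -0.30235896,  0.107     ]), array([ 0.55795578, -0.13468974,  0.107     ])]
```

View pics/crop0.png

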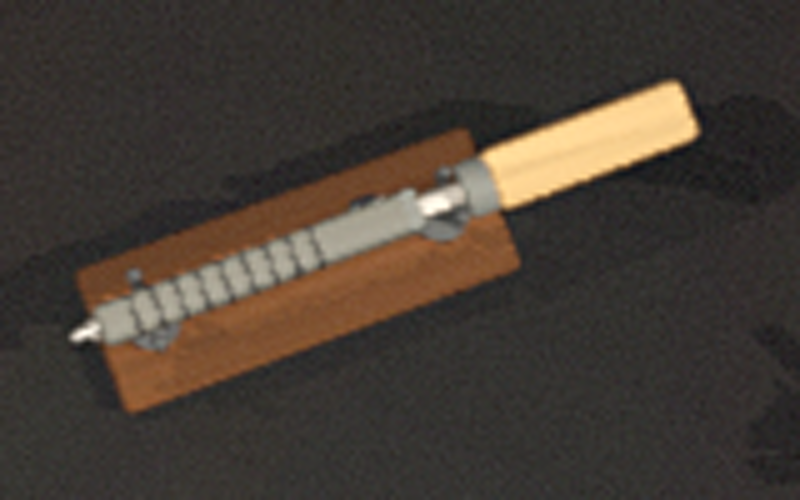

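The enlarged crop gives these full-image positions:

| Feature | Pixel |
|---|---|
| Handle rear end | (275.8, 234.8) |
| Handle front end | (339, 211.4) |
| Button, on the upper (world +x) side | (328, 210.6) |
| Head | (352–393, 207–191) |
| Board corners | (348.4, 196), (359, 223), (281, 252.4), (270.6, 224.4) |

Next I'll fit the poses.

```bash
python3 - <<'E'
from h import *
f=grab("top")
P=lambda x,y,z:ray(f,255+x/5,170+y/5,z)
b=[P(*c,.018)[:2] for c in [(467,130),(520,265),(130,412),(78,272)]]
c=np.mean(b,0); yv=(b[2]+b[3]-b[0]-b[1])/2; print("board",c,np.linalg.norm(yv),np.linalg.norm(b[0]-b[1]),"psi",np.arctan2(-yv[0],yv[1]))
r=P(104,324,.113)[:2]; fr=P(420,207,.113)[:2]; h=P(592,143,.107)[:2]; bt=P(365,203,.107)[:2]
v=r-h; psi=np.arctan2(-v[0],v[1]); Y=np.array([-np.sin(psi),np.cos(psi)]); X=np.array([Y[1],-Y[0]])
print("psi",psi,"len",np.linalg.norm(r-fr),r,fr,h,bt)
for n,p in dict(rear=r,front=fr,head=h,btn=bt).items(): print(n,(p-c)@X,(p-c)@Y)
for n,(u,v,z) in dict(candL=(165,204,.02),candR=(440,200,.02),plant=(470,262,.05),books=(150,262,.05)).items(): print(n,ray(f,u,v,z))
E
```

```text
board [ 0.55996845 -0.06907804] 0.2565811292423591 0.0900766505883438 psi 0.34346662476538603
psi 0.34564262250751054 len 0.19542068475241928 [0.51948146 0.0458864 ] [ 0.5852119  -0.13814826] [ 0.62234078 -0.23975592] [ 0.58878131 -0.10650947]
rear 0.0008576095729388568 0.1218822482771607
front 0.00034941696776115855 -0.07353777569525745
head 0.0008576095729388655 -0.1817154646517647
btn 0.01442699433457776 -0.04497949240197289
candL [0.62767569 0.39274801 0.02      ]
candR [ 0.62887734 -0.45742358  0.02      ]
plant [ 0.4351018  -0.53316274  0.05      ]
books [0.44813319 0.427772   0.05      ]
```

The fit agrees with the spec: stand centre (0.560, -0.069), yaw 0.344, button at about (0.575, -0.111). I'll move above the button, raising first.

Request:
{"name": "servo_tool", "arguments": {
  "commands": [
    [30,-13,-15,0],
    [40,-17.5,-15,0],
    [40,-17.5,0,0],
    [40,-17.5,0,0],
    [40,-17.5,0,0]
  ],
  "fingers": -1,
  "grip_force": 25
}}

```text
t: 0.7
eef_pos: [0.3681, -0.3439, 0.2688]
ee_rot: [3.142, -0.0, 0.429]
ft_force: [1.3, -0.0, -0.7]
gripper_width: 1.0
```

Request:
{"name": "servo_tool", "arguments": {
  "commands": [
    [40,-17.5,0,0],
    [40,-17.5,0,0],
    [40,-17.5,0,0],
    [40,-17.5,0,0],
    [40,-17.5,0,0]
  ]
}}

```text
t: 1.2
eef_pos: [0.5136, -0.1809, 0.2687]
ee_rot: [-3.141, 0.0, 0.43]
ft_force: [0.4, -0.0, -0.6]
gripper_width: 0.999
```

Request:
{"name": "servo_tool", "arguments": {
  "commands": [
    [40,-17.5,0,-0.14],
    [0,0,0,-0.14],
    [0,0,0,-0.14],
    [0,0,0,-0.14],
    [0,0,0,-0.14]
  ]
}}

```text
t: 1.7
eef_pos: [0.5417, -0.1497, 0.2685]
ee_rot: [-3.141, -0.0, 1.136]
ft_force: [0.4, 0.4, -1.3]
gripper_width: 0.998
```

Request:
{"name": "servo_tool", "arguments": {
  "commands": [
    [0,0,0,-0.14],
    [0,0,0,-0.14],
    [0,0,0,-0.14],
    [0,0,0,-0.14],
    [0,0,0,-0.14]
  ]
}}

```text
t: 2.2
eef_pos: [0.5417, -0.1499, 0.2685]
ee_rot: [-3.141, -0.0, 1.836]
ft_force: [0.3, 0.2, 0.6]
gripper_width: 1.0
```

Request:
{"name": "servo_tool", "arguments": {
  "commands": [
    [0,0,0,-0.085],
    [0,0,0,0],
    [0,0,0,0]
  ]
}}

```text
t: 2.5
eef_pos: [0.5417, -0.1499, 0.2687]
ee_rot: [-3.141, -0.0, 1.912]
ft_force: [-0.2, 0.7, -0.3]
gripper_width: 1.003
```

Request:
{"name": "servo_tool", "arguments": {
  "commands": [
    [12,22,10,0],
    [13,22.5,30,0],
    [0,0,40,0],
    [0,0,20,0],
    [0,0,0,0]
  ]
}}

```text
t: 3.0
eef_pos: [0.5741, -0.1107, 0.166]
ee_rot: [-3.137, -0.004, 1.913]
ft_force: [-0.0, -0.1, 0.4]
gripper_width: 1.002
```

```bash
python3 - <<'E'
from h import *
s=telemetry.get_state(); print(s["eef_pos"],s["ee_rot"])
f=grab("side"); u,v=proj(f,[.575,-.111,.1]).astype(int); print(u,v)
crop(f,u-80,v-60,160,120,5,"pics/c1.png")
E
```

```text
[ 0.57411233 -0.11073747  0.16598409] [-3.13723949 -0.00391908  1.91331133]
340 238
```

View pics/c1.png

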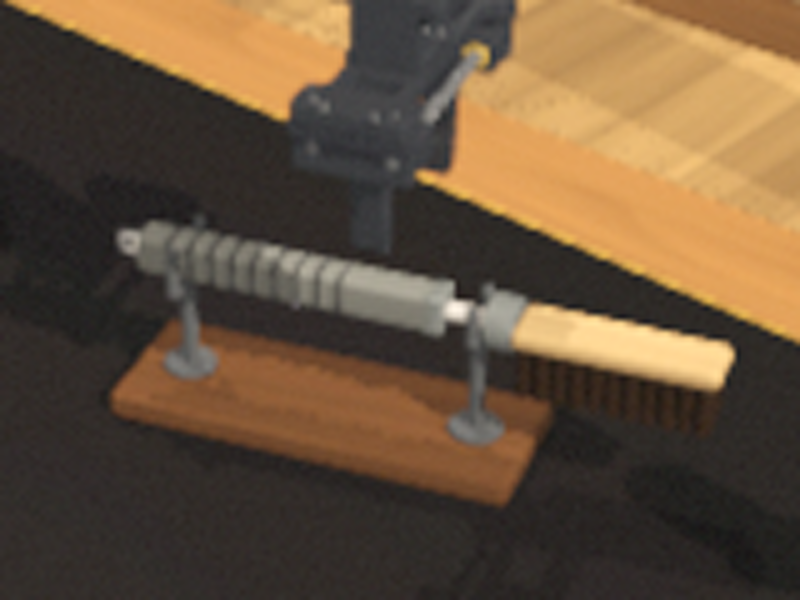

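The side crop puts the planned point at about (400,300), 30 mm behind the handle's front end at (447,305), where the button should be. The gripper is above it. I'll descend and pinch.

Request:
{"name": "servo_tool", "arguments": {
  "commands": [
    [0,0,30,0],
    [0,0,30,0],
    [0,0,20,0],
    [0,0,5,0],
    [0,0,0,0]
  ]
}}

```text
t: 3.55
eef_pos: [0.5757, -0.1117, 0.0848]
ee_rot: [3.141, 0.001, 1.914]
ft_force: [0.5, 0.6, 1.4]
gripper_width: 0.998
```

Request:
{"name": "servo_tool", "arguments": {
  "commands": [
    [0,0,0,0],
    [0,0,0,0],
    [0,0,0,0],
    [0,0,0,0],
    [0,0,0,0]
  ],
  "fingers": 1,
  "grip_force": 25
}}

```text
t: 4.05
eef_pos: [0.5753, -0.1114, 0.084]
ee_rot: [3.141, 0.0, 1.915]
ft_force: [1.5, 0.4, 0.0]
gripper_width: 0.573
```

Request:
{"name": "servo_tool", "arguments": {
  "commands": [
    [0,0,0,0],
    [0,0,0,0],
    [0,0,0,0],
    [0,0,0,0],
    [0,0,0,0]
  ]
}}

```text
t: 4.55
eef_pos: [0.575, -0.1113, 0.0837]
ee_rot: [-3.141, -0.0, 1.915]
ft_force: [-1.1, -0.2, 0.6]
gripper_width: 0.272
```

Request:
{"name": "servo_tool", "arguments": {
  "commands": [
    [0,0,0,0],
    [0,0,0,0],
    [0,0,0,0]
  ]
}}

```text
t: 4.85
eef_pos: [0.5751, -0.1113, 0.0837]
ee_rot: [-3.141, -0.0, 1.915]
ft_force: [-1.5, -0.8, 0.8]
gripper_width: 0.274
```

```bash
python3 - <<'E'
from h import *
f=grab("side"); u,v=proj(f,[.575,-.111,.1]).astype(int)
crop(f,u-80,v-60,160,120,5,"pics/c2.png")
E
```

```text
(no output)
```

View pics/c2.png

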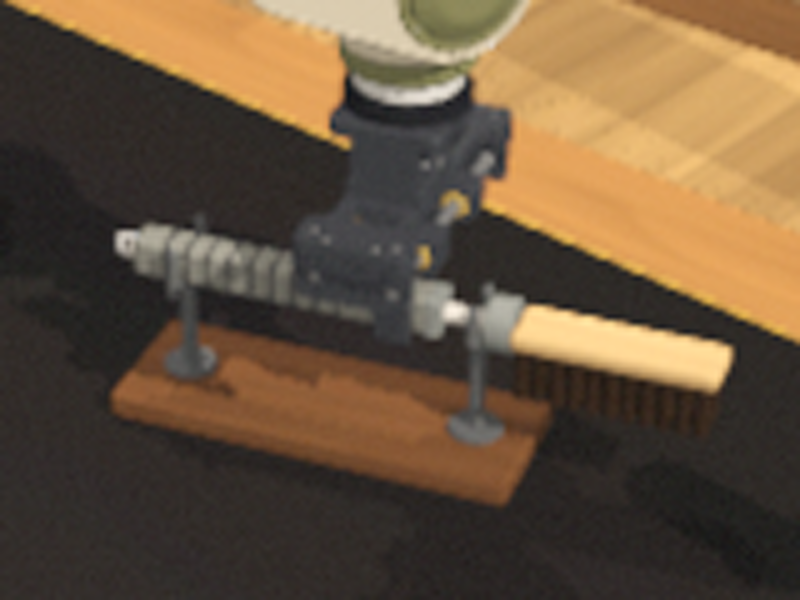

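The fingers are on the handle around (395,310) and the opening reads 24 mm, so the button looks squeezed in. I'll draw gently and watch the force.

Request:
{"name": "servo_tool", "arguments": {
  "commands": [
    [3,0,0,0],
    [3,0,0,0],
    [3,0,0,0],
    [3,0,0,0],
    [3,0,0,0]
  ]
}}

```text
t: 5.4
eef_pos: [0.5702, -0.0971, 0.0838]
ee_rot: [3.141, 0.0, 1.915]
ft_force: [0.7, -4.0, -1.6]
gripper_width: 0.272
```

Request:
{"name": "servo_tool", "arguments": {
  "commands": [
    [5,0,0,0],
    [5,0,0,0],
    [5,0,0,0],
    [0,0,0,0]
  ]
}}

```text
t: 5.8
eef_pos: [0.5647, -0.0821, 0.0838]
ee_rot: [-3.141, -0.001, 1.915]
ft_force: [-0.3, -0.4, 0.7]
gripper_width: 0.269
```

Request:
{"name": "servo_tool", "arguments": {
  "commands": [
    [6,0,0,0],
    [6,0,0,0],
    [6,0,0,0],
    [6,0,0,0],
    [6,0,0,0]
  ]
}}

```text
t: 6.3
eef_pos: [0.5549, -0.0548, 0.0838]
ee_rot: [3.141, 0.001, 1.915]
ft_force: [0.7, -5.7, 0.2]
gripper_width: 0.274
```

Request:
{"name": "servo_tool", "arguments": {
  "commands": [
    [6,0,0,0],
    [6,0,0,0],
    [6,0,0,0],
    [6,0,0,0],
    [6,0,0,0]
  ]
}}

```text
t: 6.8
eef_pos: [0.5448, -0.0266, 0.0839]
ee_rot: [3.141, 0.001, 1.915]
ft_force: [0.9, -6.3, 0.8]
gripper_width: 0.271
```

```bash
python3 - <<'E'
from h import *
f=grab("side"); u,v=proj(f,[.56,-.08,.1]).astype(int); print(u,v)
crop(f,u-80,v-60,160,120,5,"pics/c3.png")
E
```

```text
329 236
```

View pics/c3.png

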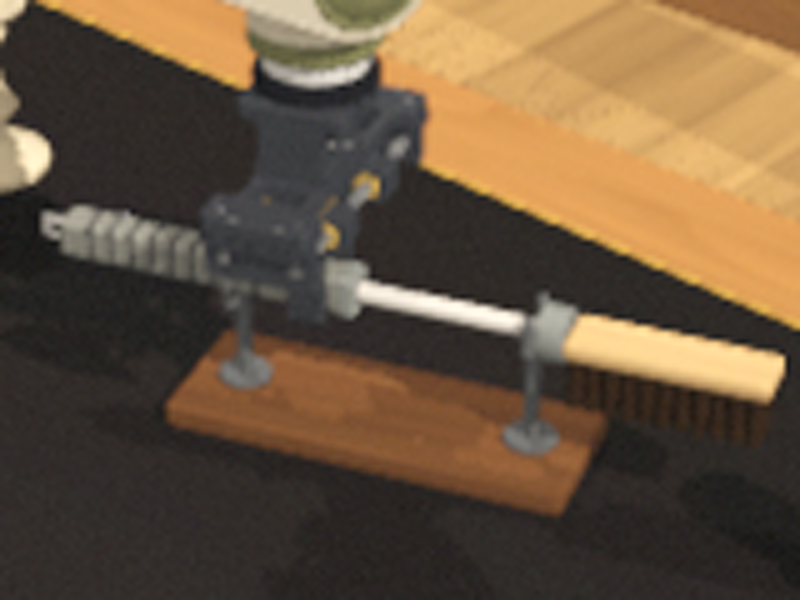

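The tube is out and sliding freely, with the bare tube visible from (360,290) to (525,325). The ferrule is held at the narrow fork. I'll go on slowly until it hits the end.

Request:
{"name": "servo_tool", "arguments": {
  "commands": [
    [4,0,0,0],
    [4,0,0,0],
    [2,0,0,0],
    [1,0,0,0],
    [1,0,0,0]
  ]
}}

```text
t: 7.35
eef_pos: [0.5409, -0.0155, 0.0838]
ee_rot: [3.141, 0.001, 1.915]
ft_force: [0.3, -5.8, 1.1]
gripper_width: 0.267
```

Request:
{"name": "servo_tool", "arguments": {
  "commands": [
    [1,0,0,0],
    [0,0,0,0]
  ]
}}

```text
t: 7.55
eef_pos: [0.5408, -0.0151, 0.0839]
ee_rot: [3.141, 0.002, 1.914]
ft_force: [0.6, -7.3, -0.2]
gripper_width: 0.27
```

Request:
{"name": "servo_tool", "arguments": {
  "commands": [
    [1,0,0,0],
    [0.5,0,0,0]
  ]
}}

```text
t: 7.75
eef_pos: [0.5409, -0.0148, 0.0839]
ee_rot: [3.141, 0.004, 1.914]
ft_force: [2.6, -15.2, -2.9]
gripper_width: 0.271
```

Request:
{"name": "servo_tool", "arguments": {
  "commands": [
    [1,0,0,0],
    [0.5,0,0,0]
  ]
}}

```text
t: 7.95
eef_pos: [0.5413, -0.0145, 0.0841]
ee_rot: [3.139, 0.006, 1.914]
ft_force: [6.6, -19.9, -3.9]
gripper_width: 0.268
```

At 102 mm of travel the force climbs to about 20 N, so this is the end of travel. I'll relax most of the pull and let the button spring out.

Request:
{"name": "servo_tool", "arguments": {
  "commands": [
    [-2.5,0,0,0],
    [0,0,0,0]
  ]
}}

```text
t: 8.15
eef_pos: [0.541, -0.015, 0.0839]
ee_rot: [3.141, 0.002, 1.914]
ft_force: [2.2, -8.7, -1.2]
gripper_width: 0.271
```

Request:
{"name": "servo_tool", "arguments": {
  "commands": [
    [0,0,0,0],
    [0,0,0,0],
    [0,0,0,0],
    [0,0,0,0],
    [0,0,0,0]
  ],
  "fingers": -1
}}

```text
t: 8.65
eef_pos: [0.5401, -0.0136, 0.0837]
ee_rot: [-3.141, -0.0, 1.915]
ft_force: [-0.0, -0.1, 0.2]
gripper_width: 0.702
```

```bash
python3 - <<'E'
from h import *
s=telemetry.get_state(); print(s["eef_pos"],s["gripper_width"])
f=grab("top"); u,v=proj(f,[.56,-.07,.1]).astype(int); print(u,v)
g=grab("side"); a,b=proj(g,[.56,-.08,.1]).astype(int); print(a,b)
A=[cv2.resize(i,None,fx=5,fy=5,interpolation=cv2.INTER_CUBIC) for i in (f["color"][v-30:v+30,u-80:u+80],g["color"][b-30:b+30,a-80:a+80])]
cv2.imwrite("pics/c4.png",np.vstack(A)); print("orig top",u-80,v-30,"side",a-80,b-30)
E
```

```text
[ 0.5400856  -0.01358079  0.08367661] 0.7019861809286653
315 220
329 236
orig top 235 190 side 249 206
```

View pics/c4.png

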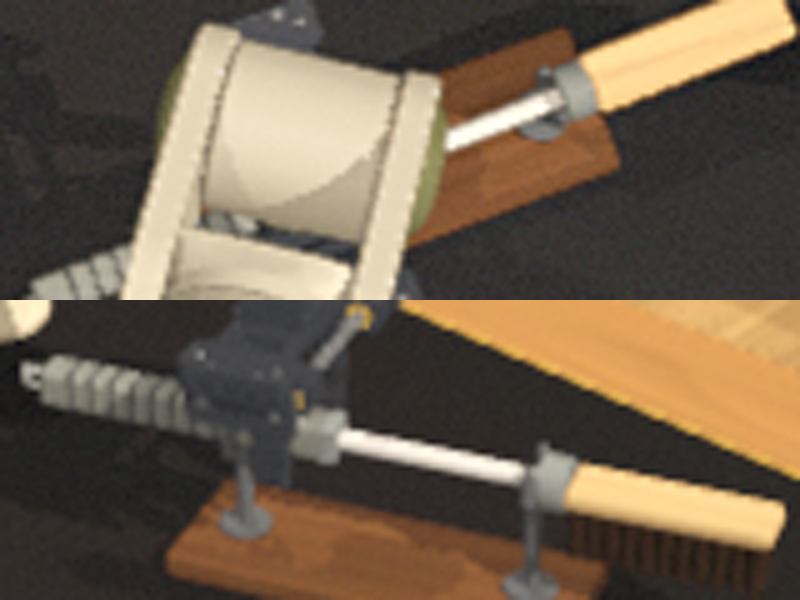

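The fingers are opening and the handle, tube and head still lie in both forks. The handle front edge in the side half is near (342,412–460). I'll compare that with the predicted pixels.

```bash
python3 - <<'E'
from h import *
g=grab("side"); c=np.array([.56,-.069]); ps=.344; X=np.array([np.cos(ps),np.sin(ps)]); Y=np.array([-X[1],X[0]])
def P(x,y,z): 
    u,v=proj(g,[*(c+x*X+y*Y),z]); return np.round([(u-249)*5,(v-206)*5+300]).astype(int)
for y in (.022,.027,.032): print(y,"front L top/bot",P(-.012,y,.113),P(-.012,y,.087),"R top",P(.012,y,.113))
print("fork",P(-.021,.095,.1),P(-.021,.095,.018),"narrow base",P(-.014,-.095,.018),"eye rear",P(-.012,.227,.113))
print("ferrule L top",[P(-.017,y,.117) for y in(-.1,-.11)])
crop(g,295,215,60,45,13,"pics/c5.png")
E
```

```text
0.022 front L top/bot [345 432] [346 469] R top [361 413]
0.027 front L top/bot [338 430] [338 467] R top [353 411]
0.032 front L top/bot [330 429] [331 465] R top [345 409]
fork [229 434] [234 545] narrow base [525 606] eye rear [ 42 368]
ferrule L top [array([536, 472]), array([553, 475])]
```

View pics/c5.png

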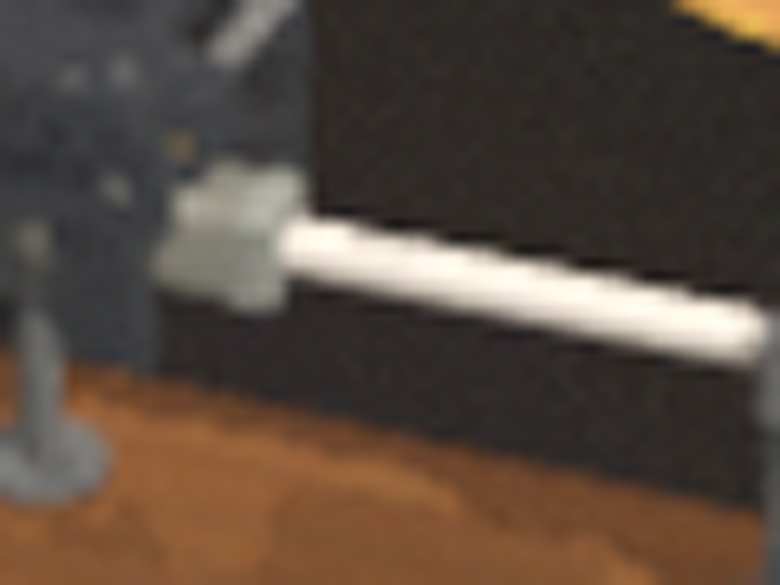

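The predicted front face at y = 27 mm matches the picture to within about 2 mm. The button's rear edge is then at about y = 66 mm and the fork at about 91 mm, so I'll regrip midway, 20 mm rearward.

Request:
{"name": "servo_tool", "arguments": {
  "commands": [
    [0,0,0,0],
    [0,0,0,0],
    [0,0,0,0],
    [7,0,0,0],
    [7,0,0,0]
  ]
}}

```text
t: 9.3
eef_pos: [0.5353, -0.0003, 0.0837]
ee_rot: [-3.142, -0.0, 1.914]
ft_force: [-0.5, 0.1, 0.7]
gripper_width: 1.004
```

Request:
{"name": "servo_tool", "arguments": {
  "commands": [
    [6,0,0,0],
    [0,0,0,0],
    [0,0,0,0]
  ]
}}

```text
t: 9.6
eef_pos: [0.5335, 0.0052, 0.0838]
ee_rot: [3.141, 0.0, 1.915]
ft_force: [-0.7, -0.0, 0.4]
gripper_width: 1.001
```

Request:
{"name": "servo_tool", "arguments": {
  "commands": [
    [0,0,0,0],
    [0,0,0,0],
    [0,0,0,0],
    [0,0,0,0],
    [0,0,0,0]
  ],
  "fingers": 1,
  "grip_force": 20
}}

```text
t: 10.1
eef_pos: [0.5336, 0.0049, 0.0838]
ee_rot: [3.142, 0.0, 1.915]
ft_force: [-0.2, 0.6, 0.4]
gripper_width: 0.571
```

Request:
{"name": "servo_tool", "arguments": {
  "commands": [
    [0,0,0,0],
    [0,0,0,0],
    [0,0,0,0],
    [0,0,0,0],
    [0,0,0,0]
  ]
}}

```text
t: 10.6
eef_pos: [0.5334, 0.0049, 0.0837]
ee_rot: [-3.141, -0.0, 1.915]
ft_force: [-1.6, -0.2, 0.3]
gripper_width: 0.273
```

Request:
{"name": "servo_tool", "arguments": {
  "commands": [
    [-2,0,0,0],
    [-2,0,0,0],
    [-1,0,0,0],
    [0,0,0,0]
  ]
}}

```text
t: 11.0
eef_pos: [0.5354, -0.0, 0.0837]
ee_rot: [3.141, 0.0, 1.915]
ft_force: [0.2, -0.3, -0.0]
gripper_width: 0.275
```

```bash
python3 - <<'E'
from h import *
g=grab("side"); s=telemetry.get_state(); print(s["eef_pos"],s["ft_force"])
a=g["color"][206:266,249:409]
cv2.imwrite("pics/c6.png",np.vstack([cv2.resize(cv2.imread("pics/c4.png")[300:],(800,300)),cv2.resize(a,(800,300),interpolation=cv2.INTER_CUBIC)]))
E
```

```text
[5.35362106e-01 3.56474645e-06 8.37466380e-02] [ 1.11516945 -0.42079411 -0.06658764]
```

View pics/c6.png

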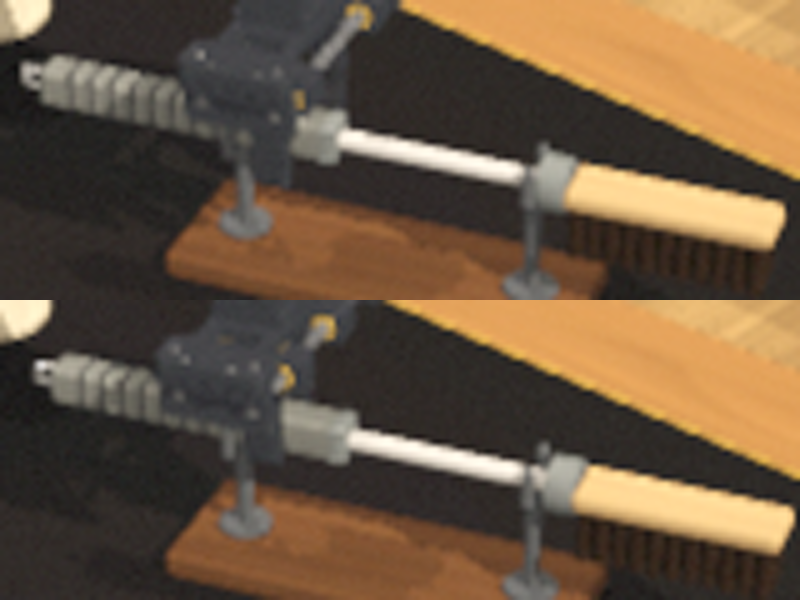

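The head and handle moved together by about 11 px, with the ferrule going from 573 to 583 and the handle end from 345 to 357. So the brush looks locked, the ferrule is free of the fork, and the finger is well behind the front collar. I'll firm up the grip and lift.

Request:
{"name": "servo_tool", "arguments": {
  "commands": [
    [0,0,0,0],
    [0,0,0,0],
    [0,0,-5,0],
    [0,0,-8,0],
    [0,0,-10,0]
  ],
  "grip_force": 50
}}

```text
t: 11.55
eef_pos: [0.5351, 0.0003, 0.1074]
ee_rot: [-3.141, -0.0, 1.915]
ft_force: [0.0, -0.7, -0.8]
gripper_width: 0.266
```

Request:
{"name": "servo_tool", "arguments": {
  "commands": [
    [0,0,-15,0],
    [0,0,-15,0],
    [0,0,-15,0],
    [0,0,-15,0],
    [0,0,-10,0]
  ]
}}

```text
t: 12.05
eef_pos: [0.5354, 0.0002, 0.1786]
ee_rot: [3.14, 0.001, 1.915]
ft_force: [0.3, 0.6, -2.6]
gripper_width: 0.266
```

Request:
{"name": "servo_tool", "arguments": {
  "commands": [
    [0,0,-5,0],
    [0,0,0,0],
    [0,0,0,0]
  ]
}}

```text
t: 12.35
eef_pos: [0.535, 0.0003, 0.1813]
ee_rot: [-3.141, -0.0, 1.915]
ft_force: [-0.6, -0.1, -1.7]
gripper_width: 0.266
```

```bash
python3 - <<'E'
from h import *
f=grab("top"); g=grab("side"); s=telemetry.get_state(); print(s["eef_pos"],s["ft_force"],s["ft_torque"])
u,v=proj(f,[.56,-.07,.2]).astype(int); a,b=proj(g,[.56,-.1,.2]).astype(int); print(u,v,a,b)
A=[cv2.resize(i,None,fx=5,fy=5,interpolation=cv2.INTER_CUBIC) for i in (f["color"][v-35:v+25,u-70:u+90],g["color"][b-25:b+35,a-80:a+80])]
cv2.imwrite("pics/c7.png",np.vstack(A)); print("orig",u-70,v-35,a-80,b-25)
E
```

```text
[5.34957477e-01 2.56735351e-04 1.81119357e-01] [ 0.34508421 -0.02250653 -2.10314049] [ 0.07654802 -0.07314396  0.03623243]
316 216 334 209
orig 246 181 254 184
```

View pics/c7.png

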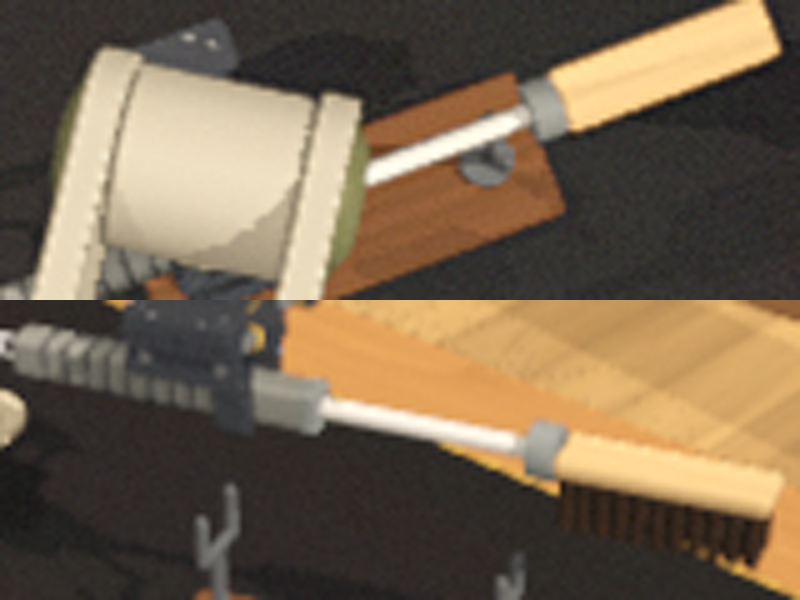

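The brush is up, level, and clear of both forks; the prong tips are at (230,490) and (515,560), well below it. I'll check how far the grip is from the button and the handle–head distance from this picture's pixels.

```bash
python3 - <<'E'
from h import *
from h import ray
g=grab("side"); s=telemetry.get_state(); t=s["eef_pos"][:2]; X=np.array([np.cos(.344),np.sin(.344)]); Y=np.array([-X[1],X[0]])
R_=lambda x,y,z: ((ray(g,254+x/5,184+(y-300)/5,z)[:2]-t)@X*1e3,(ray(g,254+x/5,184+(y-300)/5,z)[:2]-t)@Y*1e3)
z=.1+s["eef_pos"][2]-.0837
print("front bottom L",R_(320,433,z-.013),"front top L",R_(322,397,z+.013),"front top R",R_(327,380,z+.013))
print("ferrule rear top/bottom",R_(530,435,z+.014),R_(525,472,z-.014),"head tip top far/near",R_(783,468,z+.007),R_(770,518,z-.007))
print(s["qd"].round(4),s["ft_force"])
E
```

```text
front bottom L (np.float64(-6.495140034128758), np.float64(-49.98616893800213)) front top L (np.float64(-9.633601203930304), np.float64(-52.86268458197495)) front top R (np.float64(10.475110418041375), np.float64(-47.62152271799932))
ferrule rear top/bottom (np.float64(-9.345817869490828), np.float64(-178.8405117249619)) (np.float64(-3.4543777042134645), np.float64(-174.90998192130417)) head tip top far/near (np.float64(18.822717700828164), np.float64(-316.49490908216256)) (np.float64(-12.689079269929067), np.float64(-318.34734603205175))
[ 0.0006 -0.0012 -0.0034  0.0001  0.0015  0.0001] [-0.43244536 -0.93037934 -1.66412826]
```

The measured grip is 50 mm in front of the origin, so the pad's front edge is about 3 mm behind the button. The head tip is 267 mm from the handle front, against 269.5 mm expected. Since 3 mm is close, I'll yaw the brush toward the side camera to see the button itself.

Request:
{"name": "servo_tool", "arguments": {
  "commands": [
    [0,0,-5,0.05],
    [0,0,-5,0.1],
    [0,0,-5,0.1],
    [0,0,-5,0.1],
    [0,0,0,0.1]
  ]
}}

```text
t: 13.0
eef_pos: [0.5354, 0.0002, 0.202]
ee_rot: [3.141, -0.0, 1.461]
ft_force: [0.3, 0.3, -0.8]
gripper_width: 0.268
```

Request:
{"name": "servo_tool", "arguments": {
  "commands": [
    [0,0,0,0.1],
    [0,0,0,0.1],
    [0,0,0,0.1],
    [0,0,0,0.1],
    [0,0,0,0.05]
  ]
}}

```text
t: 13.5
eef_pos: [0.5351, 0.0002, 0.2013]
ee_rot: [-3.141, 0.0, 1.011]
ft_force: [-0.3, -0.6, -2.9]
gripper_width: 0.268
```

```bash
python3 - <<'E'
from h import *
g=grab("side"); s=telemetry.get_state(); p=s["eef_pos"]; print(p,s["ee_rot"],s["ft_force"])
ps=s["ee_rot"][2]-np.pi/2; X=np.array([np.cos(ps),np.sin(ps),0]); Y=np.array([-X[1],X[0],0]); o=p+[0,0,.0163]+.05*Y
b=o-.07*Y+.012*X; u,v=proj(g,b).astype(int); print(u,v)
for y in(-.062,-.078):
  for x in (.012,.018): print(y,x,(proj(g,o+y*Y+x*X+[0,0,.007])-[u-30,v-22])*13)
print("front",(proj(g,o-.1*Y+.012*X+[0,0,.013])-[u-30,v-22])*13)
crop(g,u-30,v-22,60,45,13,"pics/c8.png")
E
```

```text
[5.35123265e-01 2.19927727e-04 2.01332698e-01] [-3.14084002e+00  2.29245146e-04  1.00993984e+00] [-0.58489446 -0.13233654 -1.8084414 ]
308 199
-0.062 0.012 [389.16199048 243.32241959]
-0.062 0.018 [415.1854753  239.73181559]
-0.078 0.012 [407.24913103 275.74635335]
-0.078 0.018 [433.49185952 272.09294545]
front [432.14945864 296.98219365]
```

View pics/c8.png

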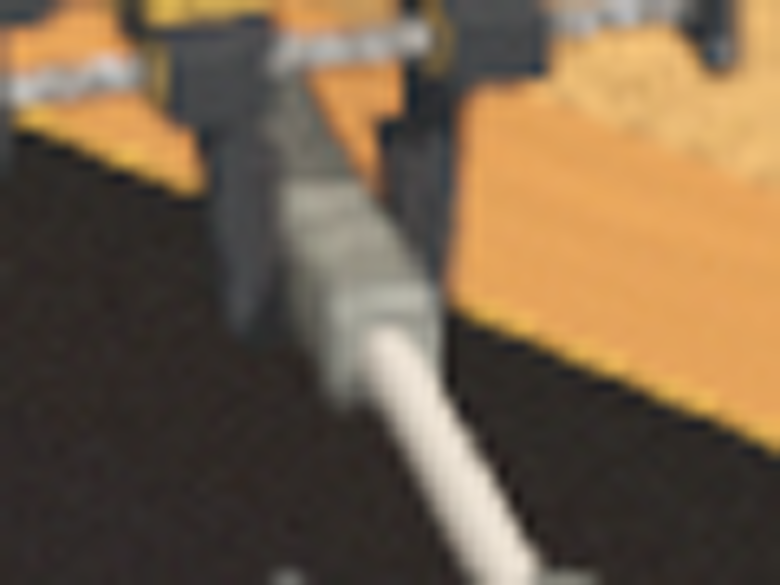

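The dark finger directly behind hides the dark button, so this view is inconclusive. I'll turn a bit further for a last picture, averaging several frames and brightening the shadows.

Request:
{"name": "servo_tool", "arguments": {
  "commands": [
    [0,0,0,0.1],
    [0,0,0,0.1],
    [0,0,0,0.1],
    [0,0,0,0.1],
    [0,0,0,0.1]
  ]
}}

```text
t: 14.05
eef_pos: [0.5352, 0.0002, 0.2014]
ee_rot: [-3.141, 0.0, 0.512]
ft_force: [-1.2, -0.0, -2.4]
gripper_width: 0.265
```

Request:
{"name": "servo_tool", "arguments": {
  "commands": [
    [0,0,0,0],
    [0,0,0,0]
  ]
}}

```text
t: 14.25
eef_pos: [0.5352, 0.0002, 0.2016]
ee_rot: [-3.141, 0.0, 0.518]
ft_force: [-0.1, -0.1, -1.7]
gripper_width: 0.268
```

```bash
python3 - <<'E'
from h import *
F=[grab("side") for _ in range(12)]; g=F[0]; s=telemetry.get_state(); p=s["eef_pos"]; print(s["t"],p,s["ee_rot"])
ps=s["ee_rot"][2]-np.pi/2; X=np.array([np.cos(ps),np.sin(ps),0]); Y=np.array([-X[1],X[0],0]); o=p+[0,0,.0163]+.05*Y
u,v=proj(g,o-.07*Y+.012*X).astype(int)
for y in(-.062,-.078):
  for x,z in ((.012,.007),(.018,.007),(.018,-.007)): print(y,x,z,((proj(g,o+y*Y+x*X+[0,0,z])-[u-20,v-15])*20).astype(int))
print("front",((proj(g,o-.1*Y+.012*X+[0,0,.013])-[u-20,v-15])*20).astype(int))
m=np.mean([f["color"].astype(float) for f in F],0)[v-15:v+15,u-20:u+20]
m=255*np.clip(m/160,0,1)**.5
cv2.imwrite("pics/c9.png",cv2.resize(m.astype(np.uint8),None,fx=20,fy=20,interpolation=cv2.INTER_CUBIC))
E
```

```text
14.85 [5.35226285e-01 2.36445374e-04 2.01737393e-01] [-3.14156854e+00  4.71426237e-06  5.14970275e-01]
-0.062 0.012 0.007 [418 251]
-0.062 0.018 0.007 [458 255]
-0.062 0.018 -0.007 [461 341]
-0.078 0.012 0.007 [391 302]
-0.078 0.018 0.007 [432 306]
-0.078 0.018 -0.007 [434 392]
front [351 337]
```

View pics/c9.png

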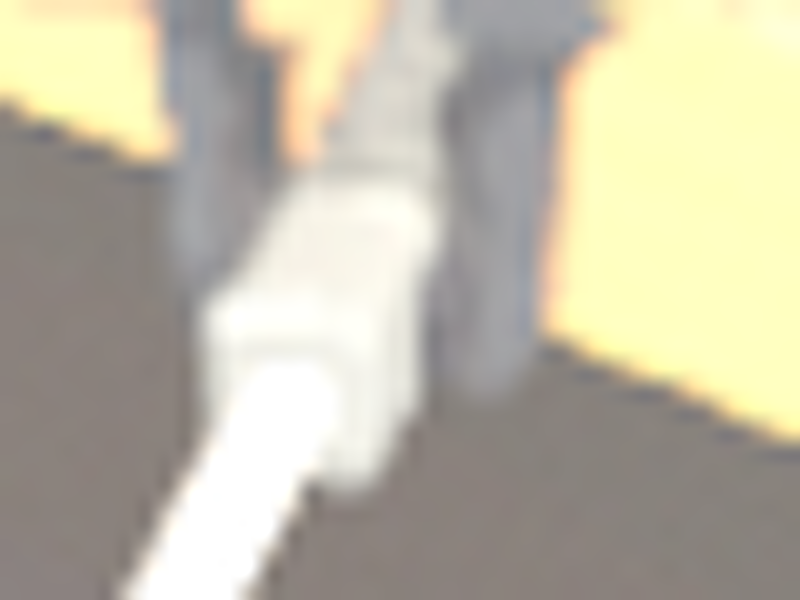

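The brightened view shows the light side face of the handle, and it isn't clear where the button ends and the finger begins. I'll print the raw averaged intensities across that area.

```bash
python3 - <<'E'
from h import *
F=[grab("side") for _ in range(10)]; g=F[0]; s=telemetry.get_state(); p=s["eef_pos"]
ps=s["ee_rot"][2]-np.pi/2; X=np.array([np.cos(ps),np.sin(ps),0]); Y=np.array([-X[1],X[0],0]); o=p+[0,0,.0163]+.05*Y
u,v=proj(g,o-.07*Y+.012*X).astype(int); print(u,v)
m=np.mean([f["color"].astype(float) for f in F],0)
gray=m.mean(2)[v-7:v+11,u-10:u+10]; br=(m[...,0]-m[...,2])[v-7:v+11,u-10:u+10]
np.set_printoptions(linewidth=200)
print("cols",u-10,"rows",v-7); print(gray.astype(int)); print(br.astype(int))
for y in(-.055,-.062,-.078,-.1):
  for x,z in ((.012,.013),(.012,-.013),(.018,.007),(.018,-.007)): print(y,x,z,(proj(g,o+y*Y+x*X+[0,0,z])-[u-10,v-7]).round(1))
E
```

```text
305 199
cols 295 rows 192
[[ 62  55  48  46  69  99  97  97 101 108 110 102  64  53  64  65  65  71 123 161]
 [ 63  57  56  57  88 123 123 129 137 138 130  99  65  51  61  65  65  70 124 162]
 [ 63  60  62  82 120 142 142 147 154 158 153 118  73  53  56  65  64  79 129 161]
 [ 64  60  65 106 137 142 143 144 145 150 154 130  72  59  59  64  62  85 136 162]
 [ 63  55  82 125 142 142 144 145 147 149 145 115  62  60  63  64  62  94 142 163]
 [ 55  65 109 139 142 143 144 146 148 148 132  85  54  56  63  65  64 104 147 161]
 [ 68 108 138 147 157 164 146 147 151 146 119  64  56  53  64  68  68 103 146 160]
 [105 154 162 161 169 173 153 155 153 138 115  59  55  52  64  66  66 108 152 162]
 [112 156 156 156 156 155 153 157 155 132 114  47  50  52  64  65  62  90 129 148]
 [ 97 137 138 138 139 141 142 149 151 131 113  46  52  55  61  65  58  43  55 100]
 [ 94 136 149 181 197 180 149 142 144 131 115  51  49  57  61  60  49  42  42  42]
 [ 91 138 174 217 231 215 167 142 144 129 108  50  44  53  55  49  42  41  42  41]
 [ 85 151 202 230 236 223 176 141 144 119  78  42  42  43  44  42  42  43  42 
[... 2067 characters left out ...]
]
 [ -24  -24  -24  -24  -21   -7   -7   -8   -7   -9   -9   -8   -8   -9   -9   -8   -7   -7   -7   -7]
 [ -24  -24  -24  -24  -17   -9   -9   -8   -9   -8   -9   -8   -8   -8   -8   -8   -8   -8   -8   -7]]
-0.055 0.012 0.013 [11.5  1.6]
-0.055 0.012 -0.013 [11.7  9.5]
-0.055 0.018 0.007 [13.5  3.7]
-0.055 0.018 -0.007 [13.6  7.9]
-0.062 0.012 0.013 [10.9  2.7]
-0.062 0.012 -0.013 [11.1 10.7]
-0.062 0.018 0.007 [12.9  4.8]
-0.062 0.018 -0.007 [13.1  9. ]
-0.078 0.012 0.013 [9.5 5.3]
-0.078 0.012 -0.013 [ 9.7 13.3]
-0.078 0.018 0.007 [11.6  7.3]
-0.078 0.018 -0.007 [11.7 11.6]
-0.1 0.012 0.013 [7.6 8.9]
-0.1 0.012 -0.013 [ 7.9 16.9]
-0.1 0.018 0.007 [ 9.7 10.9]
-0.1 0.018 -0.007 [ 9.8 15.3]
```

The numbers fit a button that is out:

- **Side face:** it is light (about 115–130) only for the first 20 mm or so from the handle front. It then stops abruptly where the button's front face is predicted, allowing for a 1 px calibration shift.
- **Button block:** a separate neutral-dark patch (about 47–55) reaches to the outer and lower corner of a 6 mm proud button. It hides the light strip below, which a pressed button would leave visible.
- **Finger:** it is a different tone (about 64) and sits further back.

I'll turn back over the stand and hand in.

Request:
{"name": "servo_tool", "arguments": {
  "commands": [
    [0,0,0,-0.1],
    [0,0,0,-0.1],
    [0,0,0,-0.1],
    [0,0,0,-0.1],
    [0,0,0,-0.1]
  ]
}}

```text
t: 15.85
eef_pos: [0.5352, 0.0002, 0.2017]
ee_rot: [-3.142, -0.0, 1.019]
ft_force: [-0.5, 0.1, -1.5]
gripper_width: 0.264
```

Request:
{"name": "servo_tool", "arguments": {
  "commands": [
    [0,0,0,-0.1],
    [0,0,0,-0.1],
    [0,0,0,-0.1],
    [0,0,0,-0.1],
    [0,0,0,-0.1]
  ]
}}

```text
t: 16.35
eef_pos: [0.5352, 0.0002, 0.2017]
ee_rot: [-3.142, -0.0, 1.519]
ft_force: [-0.1, -1.2, -3.2]
gripper_width: 0.266
```

Request:
{"name": "servo_tool", "arguments": {
  "commands": [
    [0,0,0,-0.1],
    [0,0,0,-0.1],
    [0,0,0,-0.1],
    [0,0,0,-0.1],
    [0,0,0,0]
  ]
}}

```text
t: 16.85
eef_pos: [0.5352, 0.0002, 0.2017]
ee_rot: [-3.141, -0.0, 1.916]
ft_force: [0.0, -0.5, -1.7]
gripper_width: 0.264
```

Request:
{"name": "servo_tool", "arguments": {
  "commands": [
    [0,0,0,0],
    [0,0,0,0],
    [0,0,0,0],
    [0,0,0,0],
    [0,0,0,0]
  ]
}}

```text
t: 17.35
eef_pos: [0.5352, 0.0002, 0.2017]
ee_rot: [3.142, -0.0, 1.914]
ft_force: [-0.0, -0.8, -1.6]
gripper_width: 0.265
```

```bash
python3 - <<'E'
from h import *
from bench import bot
s=telemetry.get_state(); print(s["t"],s["eef_pos"],s["ee_rot"],s["ft_force"],s["gripper_width"],abs(s["qd"]).max())
g=grab("side"); hsv=cv2.cvtColor(g["color"],cv2.COLOR_BGR2HSV)
X=np.array([np.cos(.344),np.sin(.344)]); Y=np.array([-X[1],X[0]])
for d in (-.20,-.22,-.26,-.30): # pixels that should be pale head back
    u,v=proj(g,[*(s["eef_pos"][:2]+d*Y),s["eef_pos"][2]+.0163+.007]); print(d,u.round(),v.round(),g["color"][int(v),int(u)])
print(bot.sign_off())
E
```

```text
17.35 [5.35219277e-01 2.14721354e-04 2.01747571e-01] [ 3.14159087e+00 -2.14613675e-05  1.91437232e+00] [-0.04694717 -0.75498493 -1.61708198] 0.26534382179897564 0.0021782809265316495
-0.2 369.0 207.0 [148 213 253]
-0.22 375.0 208.0 [150 216 255]
-0.26 389.0 210.0 [154 219 255]
-0.3 404.0 213.0 [152 219 255]
the job is handed in; nothing more can be done
None
```

I handed the job in at about 17.4 s. The brush was extended to what the checks indicate is the second stop, lifted out of both forks, and held level above the stand with the fingers behind the button.

- **Extending:** I squeezed the button with 25 N and drew the handle back 102 mm, where the force rose to about 20 N, as expected at the end of travel. I then eased off and opened the fingers so the button could spring out.
- **Lifting:** I regripped about 50 mm in front of the handle's origin and pushed back 5 mm to free the ferrule. I then raised the grip to 50 N and lifted the brush about 118 mm.
- **Last checks:** The brush was still and about level, and the wrist force was about 1.6 N, close to the brush's weight. The head's pale back was where a level, fully extended brush should have it. The head tip measured 267 mm from the handle front, against 269.5 mm expected.
- **Less certain:**
  - **Button:** The camera views could not show the button clearly against the dark finger. Averaged pixel values fit a button that is out, but resolution was only about 3 mm per pixel. The gripper opening read about 24 mm whether or not I was squeezing the button, so it gave no information.
  - **Lock:** I did not load-test it; the head and handle did move together on the push-back.
  - **Clearance:** The finger pad is only about 3–4 mm from the button.
  - **Bystanders:** I did not re-measure the candlesticks, books or plant. The arm's path stayed away from them.

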